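# Build a half level on a kiln shelf

## Robot

A 6-joint arm with a two-finger parallel gripper is mounted at the origin on the work surface; the furniture and walls round the work are solid. World frame = base frame: x ahead of the robot, y to its left, z up, the work surface at z = 0. Lengths are in m, angles in rad, forces in N, time in s.
With the tool pointing down it reaches from about 0.3 to 0.775 m from the base axis. Payload 14.6 kg.
Tool frame: the origin (TCP) lies at the very end of the fingers, on their centre line; the grasp point (between the pads) lies 19 mm behind it; z points along the fingers, y is the line along which they close (so a half turn about z gives the same grasp; the last joint's range is limited). The gripper opens to 94 mm and grips with 3 to 60 N. Pads are 16 mm wide; open, the fingers measure 119 mm over their backs; the gripper's body (75 mm by 177 mm) begins 78 mm behind the grasp point.
Start: joints at [1.117, 0.3, 1.521, -0, 1.321, -0.067], TCP at [0.207, 0.509, 0.205] pointing down, gripper open.
Joint ranges: [-3.03, 3.03], [-0.79, 2.21], [0.23, 2.52], [-1.04, 4.18], [0, 3.07], [-2.55, 2.55]. Speed limits (rad/s): [2.22, 2.22, 2.57, 3.14, 3.14, 3.14].

## Interface

Orientations are given as [roll, pitch, yaw] about the fixed x, y, z axes, in that order (R = Rz(yaw) Ry(pitch) Rx(roll)).
In Python, from station import status, vision, order, silhouettes gives the robot as it stands. The module is installed in compiled form; this text tells all that it offers.
- The arm moves only by the shell command python3 -m pendant 'ROWS' [FORCE]. ROWS is JSON, one flat list of numbers, 7 for each row, row after row: the shift along the tool's x, y, z in units of 500 mm (1.0 is 500 mm), then the turn, a rotation vector about the tool's x, y, z in units of 90 degrees (1.0 is 90 degrees), then the opening, from -1 (shut) to 1 (fully open). A call has 1 to 12 rows; each row is the pose to reach, as a shift and turn from the pose commanded when the call began, along the tool's axes at that moment; what a row does not reach only later rows make up. A row lasts 1/10 s, in which the tool goes at most 50 mm and 8.59 degrees, less where a joint would pass 70% of its speed; a pose out of reach is approached as far as the arm can. A call with a number of a shift or a turn outside -1 to 1 is refused whole. A call with a gripper value outside its range is refused whole. The fingers move at their own pace and stop on an object; FORCE is the grip in N (left out, the last holds). Time passes only in rows, so rows that repeat a pose let the fingers close. It gives the time, the measured TCP pose, the force, the opening and the grip force at its end, in the units of the state.
- status.get_obs(): the state, without advancing time (a new reading comes with each control period).
- vision.camera(name): name is "side" or "top" or "wrist"; returns a dict with "pixels" (480x640x3 uint8, red, green, blue), "K" (3x3 intrinsics, pixels), "R" (3x3) and "t" (3): a world point X has camera coordinates R X + t. Camera axes: x right, y down, z forward; pixel columns grow to the right and rows downward; lengths in m; the calibration is good to about 2 mm. A picture is of the moment at which its call begins. There is no depth.
- order.hand_in(): hands the job in; it is judged then, once.
Trained networks look in a picture, given as the dict that the camera call returned (one of the last four; its "shot" number tells which), for a name from the list of things; names that differ only in an ending like _2 or _b are one class to them, and where a whole thing is asked for, a point or a joint stands for the part that bears it (a point fixed in the world has none). Each returns a list of dicts, best first, with "score" (0 to 1); they miss things now and then, are a little off and sometimes report something else, mostly with a low value. They report only what shows in the picture. A call takes as long as a camera call. They do not tell look-alikes from the thing itself.
- silhouettes(target, picture): "region" (480x640 bool, what is visible of it) and "extent" ([left, top, right, bottom] in pixels, round what is visible of it).
The state is a dict: "time_s": time; "qpos": joint angles; "joint_vel": joint speeds; "tau": joint torques, N m; "ee_pos": TCP position; "eef_rot": TCP orientation; "force": force on the tool from outside, world axes, zero at the start; "moment": the same for the moment, N m; "grip_width": finger opening in m; "grip_force": force on a finger pad.
Only numpy, scipy, OpenCV 4.12 (cv2) and the standard library are available. Lean on these libraries where they do the work, as an engineer would, in place of code of your own. Each camera call takes 0.05 s, during which the arm holds its last target. There are 200 camera calls.

## Task

Get the white-washed kiln shelf ready for firing: stand the three-armed stilt, points up, in the middle of it, set the small teal glazed cup upright and centred on the stilt's points, and stand a matching pair of kiln posts, one on each of the two bare squares, choosing the pair tall enough that what they carry stays clear of the cup on its stilt. Then lay the loose shelf strip, white side up, flat across the two posts, centred and in line with them, not touching the cup. Keep the cup upright all the while and leave the octagonal box and the shell vase where they are.

Things in the scene. Friction and masses are not known exactly. Their poses are not given: they have to be found in the camera images.
- kiln_shelf: Fixed kiln shelf lying on the table: buff slab 180 x 290 x 18 mm (along its x, y, z), its top white with two bare tan squares of 46 mm. Origin: centre of its underside, so its top is at z = 18 mm; z up. The bare squares are centred at x = 0, y = +85 mm and x = 0, y = -85 mm; the middle of the shelf, where the stilt goes, is x = y = 0, half-way between them. It does not move.
- shelf_strip: Loose shelf strip, an offcut of kiln shelf: flat slab 60 x 240 x 13 mm (along its x, y, z), buff with a white top, 0.37 kg, lying on the table white side up. Origin: centre of its underside; z up, y along its length. Grip it across its 60 mm width at the middle. It goes on top of the two tall posts (its underside then 132 mm above the table), its length along the kiln shelf's y.
- cup: Teal raw-glazed cup without handle, open at the top: 55 mm across the foot, widening to 62 mm at the rim, 70 mm tall, 0.16 kg, wall 4 mm, flat foot. Origin: centre of the foot's underside; z up. Grip round the outside. On the stilt its foot is 22 mm above the top of the kiln shelf and its rim 92 mm above it.
- stilt: Pale ceramic stilt lying points up: three arms 10 mm wide, 12 mm high and 34 mm long from the centre, at yaw 0, 120 and 240 degrees from its x axis; on each arm, 20 mm from the centre, a point rising to 22 mm above the flat underside. 0.05 kg. Origin: centre of its underside; z up, x along one arm. Grip across one arm (10 mm wide), about 20 mm from the centre.
- post_tall_a: Tall cream kiln post, square prism 38 x 38 mm, 114 mm tall, small dark bore and white-dabbed ends, 0.30 kg, stands loose on the table. Origin: centre of its underside; z up along its length, x and y square to its sides.
- post_tall_b: Tall pinkish kiln post, square prism 38 x 38 mm, 114 mm tall, small dark bore and white-dabbed ends, 0.30 kg, stands loose on the table. Origin: centre of its underside; z up along its length, x and y square to its sides.
- post_short_a: Short brown kiln post, square prism 38 x 38 mm, 76 mm tall, small dark bore and white-dabbed ends, 0.20 kg, stands loose on the table. Origin: centre of its underside; z up along its length, x and y square to its sides. A spare; may stay where it is.
- post_short_b: Short dark grey kiln post, square prism 38 x 38 mm, 76 mm tall, small dark bore and white-dabbed ends, 0.20 kg, stands loose on the table. Origin: centre of its underside; z up along its length, x and y square to its sides. A spare; may stay where it is.
- trinket_box: Cream octagonal bisque box with lid, 75 mm across and 100 mm tall, beside the work; not part of the job, to be left alone. Origin: centre of its underside.
- shell_vase: Cream fluted shell vase, 62 x 104 x 132 mm, beside the work; not part of the job, to be left alone. Origin: centre of its underside.
Things that resemble listed ones, but are neither listed nor needed, are in the scene too. Leave any green or orange look-alike of the post_tall_a alone.

How it is judged:
On the way, in this order (a step that is already met when the one before it is completed fails the run):
1. the cup stands upright on the stilt in the middle of the kiln shelf (x of stilt in the frame of kiln_shelf between -0.012 and 0.012 m and y of stilt in the frame of kiln_shelf between -0.012 and 0.012 m and z of stilt in the frame of kiln_shelf between 0.015 and 0.021 m and angle between stilt's own z axis and vertical below 0.08 rad and horizontal distance between cup and stilt below 0.008 m and z of cup in the frame of kiln_shelf between 0.037 and 0.043 m and angle between cup's own z axis and vertical below 0.06 rad), for 0.2 s.
2. the strip lies across the two tall posts above the cup (x of shelf_strip in the frame of kiln_shelf between -0.012 and 0.012 m and y of shelf_strip in the frame of kiln_shelf between -0.015 and 0.015 m and z of shelf_strip in the frame of kiln_shelf between 0.129 and 0.135 m and angle between the y axis of shelf_strip and the y axis of kiln_shelf, either way round below 0.12 rad and angle between shelf_strip's own z axis and vertical below 0.04 rad and ((x of post_tall_a in the frame of kiln_shelf between -0.012 and 0.012 m and y of post_tall_a in the frame of kiln_shelf between 0.073 and 0.097 m and z of post_tall_a in the frame of kiln_shelf between 0.015 and 0.021 m and angle between each of post_tall_a, post_tall_b's own z axis and vertical below 0.05 rad and x of post_tall_b in the frame of kiln_shelf between -0.012 and 0.012 m and y of post_tall_b in the frame of kiln_shelf between -0.097 and -0.073 m and z of post_tall_b in the frame of kiln_shelf between 0.015 and 0.021 m) or (x of post_tall_b in the frame of kiln_shelf between -0.012 and 0.012 m and y of post_tall_b in the frame of kiln_shelf between 0.073 and 0.097 m and z of post_tall_b in the frame of kiln_shelf between 0.015 and 0.021 m and angle between each of post_tall_b, post_tall_a's own z axis and vertical below 0.05 rad and x of post_tall_a in the frame of kiln_shelf between -0.012 and 0.012 m and y of post_tall_a in the frame of kiln_shelf between -0.097 and -0.073 m and z of post_tall_a in the frame of kiln_shelf between 0.015 and 0.021 m))), for 0.2 s.
At the end, for the whole second after the job is handed in: Stilt points up within 12 mm of the shelf's middle; cup upright on it, within 8 mm of its centre; the two tall posts upright, either way round, within 12 mm of the bare squares' centres; strip level on both, white up, within 12 mm across, 15 mm along and 7 degrees; all released, at rest (all of step 1 and all of step 2 and linear speed of each of post_tall_a, post_tall_b, stilt, cup, shelf_strip below 0.01 m/s); the robot touches nothing.
It fails at once if the trinket box is shoved away (distance of trinket_box from where it was at the start of the episode above 0.03 m).
It fails at once if the shell vase is shoved away (distance of shell_vase from where it was at the start of the episode above 0.03 m).
It fails at once if the cup is tipped over (angle between cup's own z axis and vertical above 0.6 rad).
It also fails if it takes over 128 s, if anything falls off the work surface, if the arm or the gripper's body presses on something with over 40 N, if the wrist force passes 120 N, or if a joint passes its speed limit or range.

## Working session

There is one attempt and no reset: what is moved stays moved. The work goes in short steps, Python scripts to look and compute and a shell command to move; the robot and the scene stay as the last step left them, time stands still between calls to the robot, and variables do not carry over. Pictures are saved under pics/ and viewed, at most 14 in all, crops included, and the job is handed in when it is done.

```bash
mkdir -p pics
python3 - <<'E'
from station import status, vision
import cv2,numpy as np
for n in ("top","side"):
    p=vision.camera(n); cv2.imwrite(f"pics/{n}0.png",p["pixels"][...,::-1]); print(n,p["K"].tolist(),np.round(p["R"],4).tolist(),np.round(p["t"],4).tolist())
o=status.get_obs(); print(o)
E
```

```text
top [[541.28046656221, 0.0, 315.26407333360453], [0.0, 541.28046656221, 244.91880340407192], [0.0, 0.0, 1.0]] [[-0.0181, -0.9998, -0.0066], [-0.9764, 0.0191, -0.2152], [0.2153, 0.0025, -0.9765]] [-0.0054, 0.475, 1.2052]
side [[562.0070059223605, 0.0, 323.88053264057197], [0.0, 562.0070059223605, 239.09483807340538], [0.0, 0.0, 1.0]] [[-0.9989, 0.0434, -0.0196], [0.0393, 0.5184, -0.8543], [-0.027, -0.8541, -0.5195]] [0.4987, 0.0146, 1.4841]
{'time_s': 0.1, 'qpos': array([ 1.11741363e+00,  3.00391981e-01,  1.52150258e+00, -1.06797636e-05,
        1.32068500e+00, -6.65968466e-02]), 'joint_vel': array([-6.03142214e-04, -1.14118545e-03, -3.19572115e-03, -3.93312188e-05,
       -1.37614083e-03, -6.16207438e-04]), 'tau': array([ 6.16641664e-04, -5.32649338e+01, -3.53279793e+01,  7.09325960e-02,
        2.34852458e-02, -4.61851059e-06]), 'ee_pos': array([0.20737245, 0.5091652 , 0.20496293]), 'eef_rot': array([-3.14060724e+00, -5.53547311e-05,  2.75480942e+00]), 'force': array([ 0.29418926, -0.39159157,  1.44642098]), 'moment': array([-0.03164378,  0.03156927, -0.02503584]), 'grip_force': 0.0, 'grip_width': 0.09401189270682953}
```

View pics/top0.png

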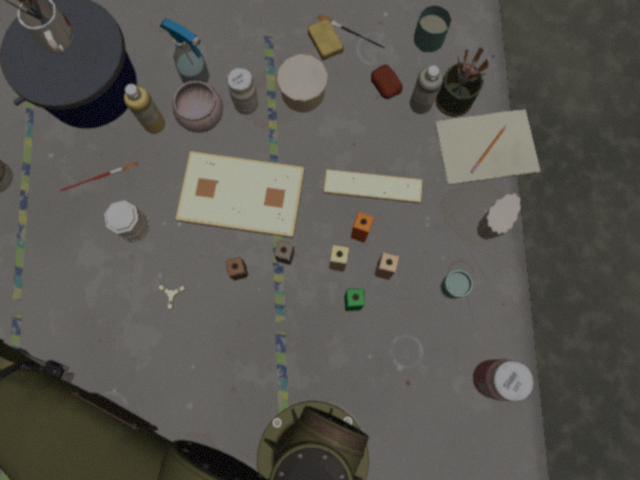

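View pics/side0.png

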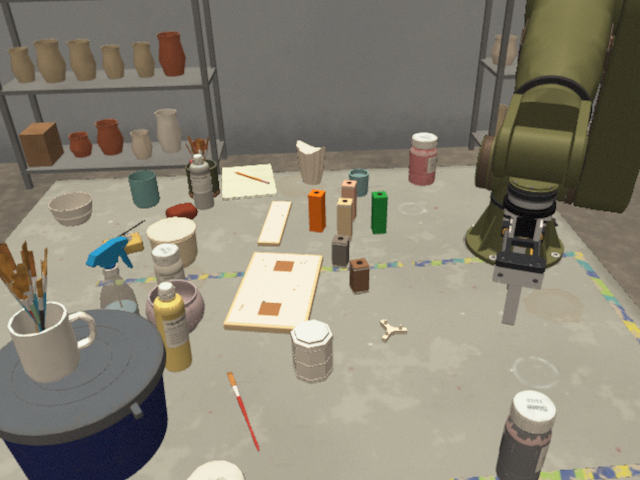

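The top view shows the shelf at about (240,193), the strip at (373,186), the stilt at (171,295) and the cup at (458,284). The cream post is at (340,255) and the pink one at (389,263), with the orange look-alike at (363,224) and the green one at (355,297). The side view agrees. Next I'll fit poses from both cameras.

```bash
cat > h.py <<'E'
import numpy as np, cv2
from scipy.optimize import minimize
from station import status, vision, silhouettes
def proj(p,X):
    c=np.asarray(X)@np.array(p["R"]).T+p["t"]; q=c@np.array(p["K"]).T; return q[:,:2]/q[:,2:]
def ray(p,uv,z):
    R=np.array(p["R"]);C=-R.T@p["t"];d=R.T@np.linalg.solve(p["K"],[uv[0],uv[1],1]);return C+d*(z-C[2])/d[2]
def box(a,b,h,z0=0): return [np.array([(x*a/2,y*b/2,z0+z) for x in(-1,1) for y in(-1,1) for z in(0,h)])]
def frus(r0,r1,h,z0=0):
    t=np.linspace(0,2*np.pi,40)[:-1]
    return [np.vstack([np.c_[r*np.cos(t),r*np.sin(t),0*t+z0+z] for r,z in((r0,0),(r1,h))])]
def stilt(z0=0):
    o=[]
    for k in range(3):
        c,s=np.cos(k*2*np.pi/3),np.sin(k*2*np.pi/3);M=np.array([[c,s,0],[-s,c,0],[0,0,1]])
        v=np.array([(x,y,z0+z) for x in(0,.034) for y in(-.005,.005) for z in(0,.012)]); o.append(v@M)
        o.append(np.array([(.017,0,z0+.01),(.023,0,z0+.01),(.02,.003,z0+.01),(.02,-.003,z0+.01),(.02,0,z0+.022)])@M)
    return o
SH=dict(kiln_shelf=box(.18,.29,.018),shelf_strip=box(.06,.24,.013),cup=frus(.0275,.031,.07),stilt=stilt(),post_tall_a=box(.038,.038,.114))
def render(p,parts,x,S=8):
    c,s=np.cos(x[2]),np.sin(x[2]);M=np.array([[c,s,0],[-s,c,0],[0,0,1]]);m=np.zeros((480,640),np.uint8)
    for v in parts:
        q=cv2.convexHull(proj(p,v@M+[x[0],x[1],0]).astype(np.float32))
        n=np.zeros_like(m);cv2.fillPoly(n,[np.round(q*256).astype(np.int32)],255,cv2.LINE_AA,8);m=np.maximum(m,n)
    return m/255.
def fit(views,parts,x0,rot=True):
    # views: list of (pic, mask)
    ms=[cv2.GaussianBlur(m.astype(float),(0,0),1.5) for _,m in views]
    def f(x):
        x=[x[0],x[1],x[2]/10 if rot else 0]
        return sum(((cv2.GaussianBlur(render(p,parts,x),(0,0),1.5)-m)**2).sum()/m.sum() for (p,_),m in zip(views,ms))
    best=None
    for y in (np.arange(0,6)*np.pi/6+x0[2] if rot else [0]):
        v=f([x0[0],x0[1],y*10]); best=min(best or (9e9,0),(v,y))
    s=np.array([x0[0],x0[1],best[1]*10])
    r=minimize(f,s,method="Nelder-Mead",options=dict(initial_simplex=np.vstack([s,s+[.008,0,0],s+[0,.008,0],s+[0,0,1.5]]),xatol=1e-4,fatol=1e-5))
    return np.array([r.x[0],r.x[1],r.x[2]/10]),r.fun
E
python3 - <<'E'
from h import *
T=vision.camera("top");S=vision.camera("side")
for n in ("kiln_shelf","shelf_strip","cup","stilt","post_tall_a","post_short_a","trinket_box","shell_vase"):
    dt=silhouettes(n,T);ds=silhouettes(n,S)
    print(n,[(round(d["score"],2),np.round(d["extent"]).tolist()) for d in dt],"| side",[(round(d["score"],2),np.round(d["extent"]).tolist()) for d in ds])
    key="post_tall_a" if n.startswith("post_t") else n
    for d in dt:
        if d["score"]<.3: continue
        e=np.array(d["extent"]); 
        h={"trinket_box":.1,"shell_vase":.1,"post_tall_a":.07,"post_short_a":.05}.get(n,.015)
        X=ray(T,[(e[0]+e[2])/2,(e[1]+e[3])/2],h); print("  approx",X.round(3))
        if key in SH:
            x,c=fit([(T,d["region"])],SH[key],[X[0],X[1],0],n!="cup"); print("  top",x.round(4),round(c,3))
            pc=proj(S,[[x[0],x[1],h]])[0]
            if ds:
                b=min(ds,key=lambda g:np.hypot((g["extent"][0]+g["extent"][2])/2-pc[0],(g["extent"][1]+g["extent"][3])/2-pc[1]))
                x1,c1=fit([(S,b["region"])],SH[key],x,n!="cup");x2,c2=fit([(S,b["region"]),(T,d["region"])],SH[key],x,n!="cup")
                print("  side",x1.round(4),round(c1,3)," both",x2.round(4),round(c2,3))
E
```

```text
kiln_shelf [(0.6, [173.0, 148.0, 304.0, 237.0]), (0.24, [478.0, 191.0, 518.0, 240.0])] | side [(0.93, [222.0, 252.0, 323.0, 337.0])]
  approx [0.617 0.171 0.015]
  top [ 0.6188  0.1665 -0.1635] 0.007
  side [ 0.6173  0.1648 -0.1698] 0.036  both [ 0.6174  0.1648 -0.1471] 0.045
shelf_strip [(0.94, [321.0, 170.0, 424.0, 203.0]), (0.53, [226.0, 255.0, 247.0, 281.0])] | side [(0.86, [258.0, 204.0, 292.0, 246.0])]
  approx [ 0.627 -0.158  0.015]
  top [ 0.632  -0.1581 -0.1386] 0.015
  side [ 0.6324 -0.158  -0.123 ] 0.02  both [ 0.6325 -0.1576 -0.1314] 0.043
  approx [0.431 0.174 0.015]
  top [0.432  0.1791 0.0091] 4.664
  side [ 0.6325 -0.1579 -0.1223] 0.02  both [ 0.4322  0.1795 -0.0108] 7.256
cup [(0.69, [440.0, 269.0, 474.0, 300.0])] | side [(0.55, [349.0, 167.0, 368.0, 195.0]), (0.36, [332.0, 235.0, 348.0, 268.0])]
  approx [ 0.381 -0.346  0.015]
  top [ 0.3791 -0.3357 -0.0722] 0.022
  side [ 0.3741 -0.3409  0.1536] 0.242  both [ 0.3776 -0.3352  0.0101] 0.285
stilt [(0.46, [162.0, 286.0, 182.0, 309.0])] | side [(0.84, [381.0, 323.0, 408.0, 344.0])]
  approx [0.363 0.324 0.015]
  top [0
[... 1042 characters left out ...]
.029
  approx [0.454 0.049 0.07 ]
  top [0.455  0.0559 0.0632] 0.206
  side [ 0.4412 -0.0789 -0.0651] 0.117  both [ 0.4518  0.0553 -0.056 ] 1.519
post_short_a [(0.93, [226.0, 258.0, 247.0, 280.0]), (0.82, [274.0, 240.0, 297.0, 267.0])] | side [(0.81, [348.0, 257.0, 367.0, 297.0])]
  approx [0.423 0.168 0.05 ]
  approx [0.456 0.055 0.05 ]
trinket_box [(0.9, [106.0, 200.0, 153.0, 243.0]), (0.66, [328.0, 245.0, 350.0, 272.0])] | side [(0.75, [292.0, 318.0, 334.0, 386.0]), (0.26, [344.0, 181.0, 358.0, 219.0])]
  approx [0.527 0.405 0.1  ]
  approx [ 0.432 -0.067  0.1  ]
shell_vase [(0.93, [479.0, 191.0, 518.0, 239.0])] | side [(0.81, [296.0, 143.0, 326.0, 184.0])]
  approx [ 0.525 -0.428  0.1  ]
```

```bash
cat >> h.py <<'E'
from scipy.spatial.transform import Rotation as Ro
def to(x,y,z,yaw,base=None):
    o=status.get_obs(); R=Ro.from_euler("xyz",o["eef_rot"] if base is None else base[3:]); p=o["ee_pos"] if base is None else np.array(base[:3])
    yaw0=R.as_euler("xyz")[2]; yaw=yaw0+(yaw-yaw0+np.pi/2)%np.pi-np.pi/2
    D=R.inv()*Ro.from_euler("xyz",[np.pi,0,yaw])
    s=R.inv().apply(np.array([x,y,z])-p)/.5; t=D.as_rotvec()/(np.pi/2)
    print("shift",s.round(4),"turn",t.round(4),"rows",round(max(np.linalg.norm(s)*10,np.linalg.norm(t)*90/8.59),1))
def st():
    o=status.get_obs();print("t",round(o["time_s"],2),o["ee_pos"].round(4),o["eef_rot"].round(3),"w",round(o["grip_width"],4),"gf",round(o["grip_force"],1),"F",o["force"].round(1))
E
python3 -c "
from h import *
to(.36,.33,.2,3.07)
p=vision.camera('wrist');R=np.array(p['R']);print('cam',(-R.T@p['t']).round(3),'axis',R[2].round(3))"
```

```text
shift [-0.4178 -0.2171  0.0109] turn [-0.      0.     -0.2007] rows 4.7
cam [0.139 0.537 0.385] axis [ 0.24  -0.096 -0.966]
```

```bash
python3 -m pendant '[-0.418,-0.217,0.011,0,0,-0.2,0.3, -0.418,-0.217,0.011,0,0,-0.2,0.3, -0.418,-0.217,0.011,0,0,-0.2,0.3, -0.418,-0.217,0.011,0,0,-0.2,0.3, -0.418,-0.217,0.011,0,0,-0.2,0.3, -0.418,-0.217,0.011,0,0,-0.2,0.3]' 20
python3 - <<'E'
from h import *
st()
p=vision.camera("wrist");cv2.imwrite("pics/w1.png",p["pixels"][...,::-1])
for d in silhouettes("stilt",p): print(d["score"],d["extent"],*fit([(p,d["region"])],SH["stilt"],[.373,.329,.98]))
E
```

```text
time_s: 1.65
ee_pos: [0.3626, 0.3269, 0.2]
eef_rot: [-3.141, 0.001, 3.064]
force: [-0.4, 0.3, 0.8]
grip_width: 0.0613
grip_force: 0.0
t 1.65 [0.3626 0.3269 0.2   ] [-3.141e+00  1.000e-03  3.064e+00] w 0.0613 gf 0.0 F [-0.4  0.3  0.8]
0.74 [288.9, 186.8, 356.3, 246.7] [0.37398057 0.32774385 0.98861734] 0.02187161604011422
```

View pics/w1.png

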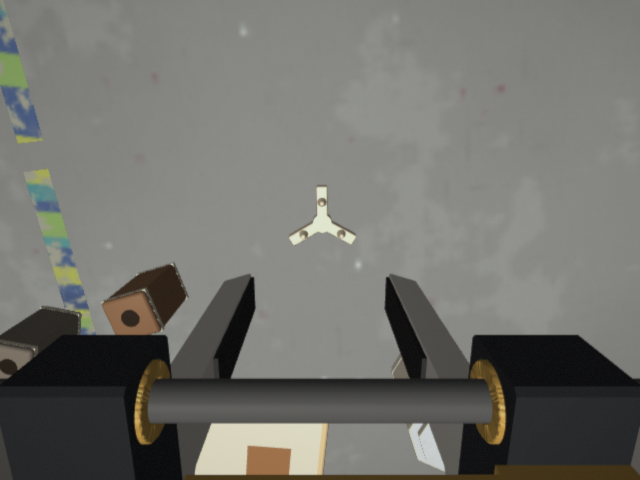

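The wrist view shows the stilt at (322,218) with one arm pointing straight up in the image, which is along tool x. I'll grip that arm.

```bash
python3 -c "
from h import *
to(.354,.329,.004,3.083)"
```

```text
shift [ 0.0128 -0.0024  0.3921] turn [ 0.0002  0.     -0.0102] rows 3.9
```

```bash
python3 -m pendant '[0.01,-0.002,0.1,0,0,-0.01,-0.3, 0.01,-0.002,0.2,0,0,-0.01,-0.3, 0.01,-0.002,0.28,0,0,-0.01,-0.3, 0.01,-0.002,0.34,0,0,-0.01,-0.3, 0.01,-0.002,0.34,0,0,-0.01,-0.3,0.01,-0.002,0.34,0,0,-0.01,-0.3,0.01,-0.002,0.34,0,0,-0.01,-0.3]'
python3 -c "
from h import *
to(.354,.329,.004,3.083)"
```

```text
time_s: 2.45
ee_pos: [0.3556, 0.3305, 0.0318]
eef_rot: [3.14, 0.002, 3.085]
force: [0.2, 0.3, -0.6]
grip_width: 0.033
grip_force: 0.0
shift [ 0.003  -0.0033  0.0555] turn [0.0012 0.0013 0.0016] rows 0.6
```

```bash
python3 -m pendant '[0.003,-0.003,0.03,0,0,0,-0.3, 0.003,-0.003,0.055,0,0,0,-0.3, 0.003,-0.003,0.055,0,0,0,-0.3, 0.003,-0.003,0.055,0,0,0,-0.3, 0.003,-0.003,0.055,0,0,0,-1, 0.003,-0.003,0.055,0,0,0,-1, 0.003,-0.003,0.055,0,0,0,-1,0.003,-0.003,0.055,0,0,0,-1,0.003,-0.003,0.055,0,0,0,-1]' 15
python3 -m pendant '[0,0,-0.05,0,0,0,-1, 0,0,-0.15,0,0,0,-1,0,0,-0.2,0,0,0,-1,0,0,-0.2,0,0,0,-1,0,0,-0.2,0,0,0,-1]'
python3 -c "
from h import *
st()
p=vision.camera('wrist');cv2.imwrite('pics/w2.png',p['pixels'][...,::-1])
T=vision.camera('top')
for d in silhouettes('kiln_shelf',T):
  if d['score']>.5: print(fit([(T,d['region'])],SH['kiln_shelf'],[.618,.166,-.155]))
def w(px,z):
  print(ray(T,px,z))
"
```

```text
time_s: 3.35
ee_pos: [0.3536, 0.3281, 0.0028]
eef_rot: [3.141, 0.0, 3.085]
force: [-0.9, -0.2, 5.0]
grip_width: 0.0096
grip_force: 15.0
time_s: 3.85
ee_pos: [0.3533, 0.3279, 0.1021]
eef_rot: [3.142, 0.0, 3.085]
force: [-1.0, -0.8, -1.0]
grip_width: 0.0097
grip_force: 15.0
t 3.85 [0.3533 0.3279 0.1021] [3.142 0.    3.085] w 0.0097 gf 15.0 F [-1.  -0.8 -1. ]
(array([0.63092915, 0.16899306, 1.90285054]), np.float64(7.321426535081111))
(array([ 0.61754058,  0.16670151, -0.15941095]), np.float64(0.009316019985340923))
```

View pics/w2.png

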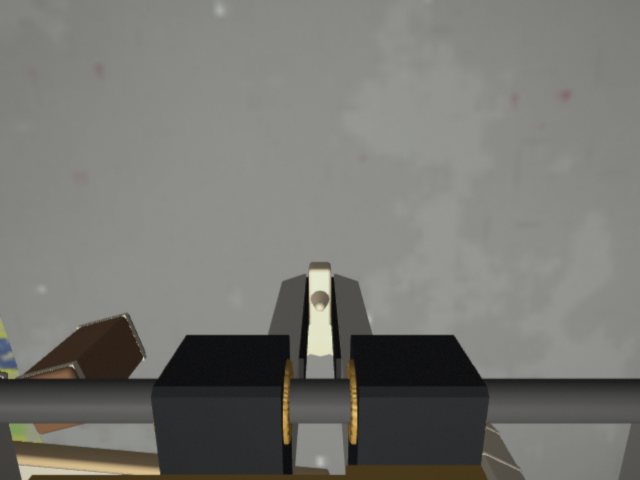

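The stilt is held, with its arm centred between the fingers at (320,300). Next I'll locate the bare squares by colour in both fixed views.

Run:
```python
from h import *
for n in ("top","side"):
    p=vision.camera(n);R=Ro
    g=p["pixels"].astype(int); m=((g[...,0]-g[...,2])>50).astype(np.uint8)
    quad=np.array([[x,y,.018] for x,y in ((-.07,-.125),(.07,-.125),(.07,.125),(-.07,.125))]); c,s=np.cos(-.157),np.sin(-.157)
    q=proj(p,np.c_[.6175+c*quad[:,0]-s*quad[:,1],.166+s*quad[:,0]+c*quad[:,1],quad[:,2]])
    k=np.zeros_like(m);cv2.fillPoly(k,[q.astype(np.int32)],1)
    _,_,stt,ce=cv2.connectedComponentsWithStats(m*k)
    P=[ray(p,ce[i],.018) for i in range(1,len(ce)) if stt[i,4]>60]; print(n,[stt[i,4] for i in range(1,len(ce)) if stt[i,4]>60],np.round(P,4).tolist())
    if len(P)==2: d=P[0]-P[1];d*=np.sign(d[1]);print("mid",(P[0]+P[1])/2,"yaw",np.arctan2(-d[0],d[1]),np.linalg.norm(d))
to(.6175-.0205,.166+.0012,.15,3.085)
```

```text
top [np.int32(289), np.int32(290)] [[0.6312, 0.2513, 0.018], [0.6028, 0.0836, 0.018]]
mid [0.61700976 0.1674578  0.018     ] yaw -0.16789123869978526 0.17015568054767505
side [np.int32(203), np.int32(279)] [[0.6026, 0.0837, 0.018], [0.6311, 0.2506, 0.018]]
mid [0.61681719 0.16714484 0.018     ] yaw -0.16916364797956135 0.16939750260932962
shift [-0.5051 -0.2928 -0.0977] turn [-0.0008 -0.0009 -0.0002] rows 5.9
```

```bash
python3 -m pendant '[-0.08,-0.05,-0.09,0,0,0,-1, -0.17,-0.1,-0.09,0,0,0,-1, -0.25,-0.15,-0.09,0,0,0,-1, -0.33,-0.2,-0.09,0,0,0,-1, -0.41,-0.24,-0.09,0,0,0,-1, -0.47,-0.27,-0.09,0,0,0,-1, -0.505,-0.291,-0.09,0,0,0,-1,-0.505,-0.291,-0.09,0,0,0,-1,-0.505,-0.291,-0.09,0,0,0,-1,-0.505,-0.291,-0.09,0,0,0,-1]'
python3 -c "
from h import *
to(.617-.0205,.167+.0012,.0215,3.085)"
```

```text
time_s: 5.1
ee_pos: [0.5965, 0.1691, 0.1472]
eef_rot: [-3.142, -0.001, 3.086]
force: [0.9, 0.3, -0.1]
grip_width: 0.01
grip_force: 15.0
shift [-0.0003 -0.0017  0.2514] turn [-0.     -0.0004  0.0003] rows 2.5
```

```bash
python3 -m pendant '[0,-0.001,0.08,0,0,0,-1, 0,-0.001,0.16,0,0,0,-1,0,-0.001,0.21,0,0,0,-1,0,-0.001,0.235,0,0,0,-1,0,-0.001,0.25,0,0,0,-1,0,-0.001,0.252,0,0,0,-1,0,-0.001,0.252,0,0,0,-1,0,-0.001,0.252,0,0,0,-0.5,0,-0.001,0.252,0,0,0,-0.4,0,-0.001,0.252,0,0,0,-0.4,0,-0.001,0.252,0,0,0,-0.4]'
python3 -m pendant '[0,0,-0.05,0,0,0,-0.4, 0,0,-0.12,0,0,0,-0.2,0,0,-0.22,0,0,0,0,0,0,-0.3,0,0,0,0.3,0,0,-0.35,0,0,0,0.5,0,0,-0.35,0,0,0,0.7]'
python3 -c "
from h import *
to(.378,-.337,.2,3.0)"
```

```text
time_s: 6.2
ee_pos: [0.5974, 0.1679, 0.0217]
eef_rot: [3.142, 0.0, 3.085]
force: [0.5, -0.3, -0.9]
grip_width: 0.0281
grip_force: 0.0
time_s: 6.8
ee_pos: [0.5985, 0.1681, 0.2008]
eef_rot: [3.14, 0.006, 3.085]
force: [0.8, -0.4, 0.6]
grip_width: 0.065
grip_force: 0.0
shift [ 0.3828 -1.0337 -0.0027] turn [0.0013 0.004  0.0539] rows 11.0
```

```bash
python3 -m pendant '[-0.12,0,0,0,0,0,1,-0.12,0,0,0,0,0,1,-0.12,0,0,0,0,0,1,-0.12,0,0,0,0,0,1]'
python3 - <<'E'
from h import *
st()
p=vision.camera("wrist");cv2.imwrite("pics/w3.png",p["pixels"][...,::-1])
for d in silhouettes("stilt",p): print(d["score"],np.round(d["extent"]),*fit([(p,d["region"])],stilt(.018),[.617,.167,.98]))
to(.378-.03,-.337+.045,.22,2.2)
E
```

```text
time_s: 7.2
ee_pos: [0.6565, 0.1645, 0.1955]
eef_rot: [-3.141, -0.001, 3.085]
force: [0.6, 0.2, -0.4]
grip_width: 0.0931
grip_force: 0.0
t 7.2 [0.6565 0.1645 0.1955] [-3.141e+00 -1.000e-03  3.085e+00] w 0.0931 gf 0.0 F [ 0.6  0.2 -0.4]
0.77 [284. 133. 355. 197.] [0.61818639 0.16662471 0.99672054] 0.01994556615536415
shift [ 0.5643 -0.9468 -0.0469] turn [-0.000e+00 -1.000e-04  5.634e-01] rows 11.0
```

View pics/w3.png

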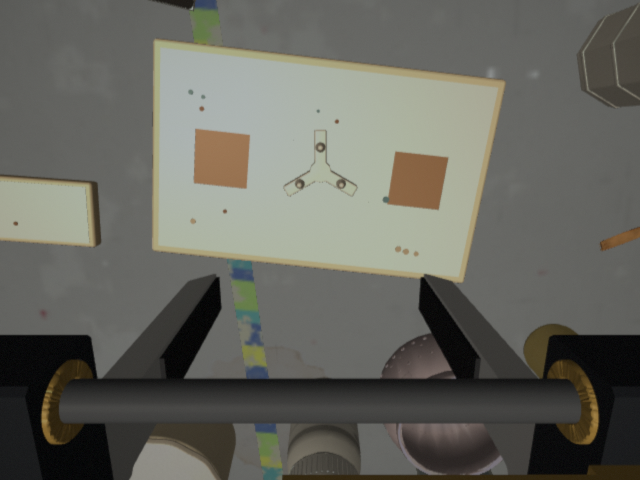

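The stilt stands at (320,170), half-way between the bare squares at (222,158) and (417,181). Now the cup.

```bash
python3 -c "
from h import *
to(.396,-.361,.22,2.2)"
```

```text
shift [ 0.4606 -1.0791 -0.0469] turn [-0.000e+00 -1.000e-04  5.634e-01] rows 11.7
```

```bash
python3 -m pendant '[0.33,-0.78,-0.047,0,0,0.4,1,0.33,-0.78,-0.047,0,0,0.4,1,0.33,-0.78,-0.047,0,0,0.4,1,0.33,-0.78,-0.047,0,0,0.4,1,0.33,-0.78,-0.047,0,0,0.4,1,0.33,-0.78,-0.047,0,0,0.4,1,0.33,-0.78,-0.047,0,0,0.4,1,0.33,-0.78,-0.047,0,0,0.4,1,0.33,-0.78,-0.047,0,0,0.4,1,0.33,-0.78,-0.047,0,0,0.4,1]'
python3 -c "
from h import *
to(.396,-.361,.22,2.2)"
```

```text
time_s: 8.3
ee_pos: [0.4687, -0.2174, 0.2207]
eef_rot: [-3.142, 0.001, 2.453]
force: [-0.1, 0.4, 0.6]
grip_width: 0.0938
grip_force: 0.0
shift [-0.0702 -0.3141  0.0014] turn [1.000e-04 9.000e-04 1.612e-01] rows 3.2
```

```bash
python3 -m pendant '[-0.07,-0.314,0,0,0,0.16,1,-0.07,-0.314,0,0,0,0.16,1,-0.07,-0.314,0,0,0,0.16,1,-0.07,-0.314,0,0,0,0.16,1,-0.07,-0.314,0,0,0,0.16,1,-0.07,-0.314,0,0,0,0.16,1]'
python3 - <<'E'
from h import *
st()
p=vision.camera("wrist");cv2.imwrite("pics/w4.png",p["pixels"][...,::-1])
for d in silhouettes("cup",p):
    x,c=fit([(p,d["region"])],SH["cup"],[.378,-.337,0],False);print(d["score"],np.round(d["extent"]),x,c)
    to(x[0],x[1],.1,2.2)
E
```

```text
time_s: 8.9
ee_pos: [0.3987, -0.3578, 0.22]
eef_rot: [3.141, -0.0, 2.206]
force: [1.2, 0.5, -0.4]
grip_width: 0.0939
grip_force: 0.0
t 8.9 [ 0.3987 -0.3578  0.22  ] [ 3.141 -0.     2.206] w 0.0939 gf 0.0 F [ 1.2  0.5 -0.4]
0.9 [277. 147. 354. 227.] [ 0.37776624 -0.33625971  0.01357994] 0.005275920459376819
shift [ 0.0597 -0.0085  0.2402] turn [0.0001 0.0001 0.0045] rows 2.5
```

View pics/w4.png

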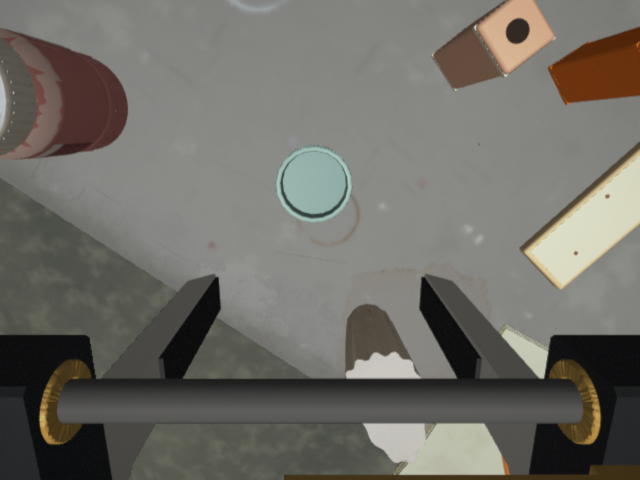

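The cup is at (315,184) in clear space. I'll descend over it and grip round the outside.

```bash
python3 -m pendant '[0.06,-0.008,0.08,0,0,0.004,1,0.06,-0.008,0.16,0,0,0.004,1,0.06,-0.008,0.22,0,0,0.004,1,0.06,-0.008,0.24,0,0,0.004,1,0.06,-0.008,0.24,0,0,0.004,1,0.06,-0.008,0.24,0,0,0.004,1]'
python3 -c "
from h import *
to(.3778,-.3363,.025,2.2)"
```

```text
time_s: 9.6
ee_pos: [0.3778, -0.3376, 0.1014]
eef_rot: [3.141, 0.002, 2.199]
force: [-0.3, -0.7, 0.3]
grip_width: 0.0938
grip_force: 0.0
shift [0.0025 0.0015 0.1527] turn [ 0.0002  0.0012 -0.0004] rows 1.5
```

```bash
python3 -m pendant '[0.001,0.001,0.06,0,0,0,1,0.001,0.001,0.12,0,0,0,1,0.001,0.001,0.15,0,0,0,1,0.001,0.001,0.153,0,0,0,1,0.001,0.001,0.153,0,0,0,0.4,0.001,0.001,0.153,0,0,0,0.25,0.001,0.001,0.153,0,0,0,0.1,0.001,0.001,0.153,0,0,0,0,0.001,0.001,0.153,0,0,0,0,0.001,0.001,0.153,0,0,0,0]' 12
python3 -c "
from h import *
st()"
python3 -m pendant '[0,0,-0.04,0,0,0,0,0,0,-0.1,0,0,0,0,0,0,-0.18,0,0,0,0,0,0,-0.26,0,0,0,0,0,0,-0.26,0,0,0,0,0,0,-0.26,0,0,0,0]'
python3 -c "
from h import *
st()
p=vision.camera('wrist');cv2.imwrite('pics/w5.png',p['pixels'][...,::-1])
to(.6182,.1666,.155,2.8)"
```

```text
time_s: 10.6
ee_pos: [0.3774, -0.3369, 0.024]
eef_rot: [3.141, 0.001, 2.199]
force: [0.1, 2.6, 7.0]
grip_width: 0.0604
grip_force: 11.9
t 10.6 [ 0.3774 -0.3369  0.024 ] [3.141e+00 1.000e-03 2.199e+00] w 0.0604 gf 11.9 F [0.1 2.6 7. ]
time_s: 11.2
ee_pos: [0.377, -0.3367, 0.1533]
eef_rot: [3.142, 0.0, 2.199]
force: [0.1, -0.2, -3.6]
grip_width: 0.0602
grip_force: 11.9
t 11.2 [ 0.377  -0.3367  0.1533] [3.142 0.    2.199] w 0.0602 gf 11.9 F [ 0.1 -0.2 -3.6]
shift [ 0.5302  0.9819 -0.0048] turn [ 1.000e-04 -1.000e-03 -3.828e-01] rows 11.2
```

View pics/w5.png

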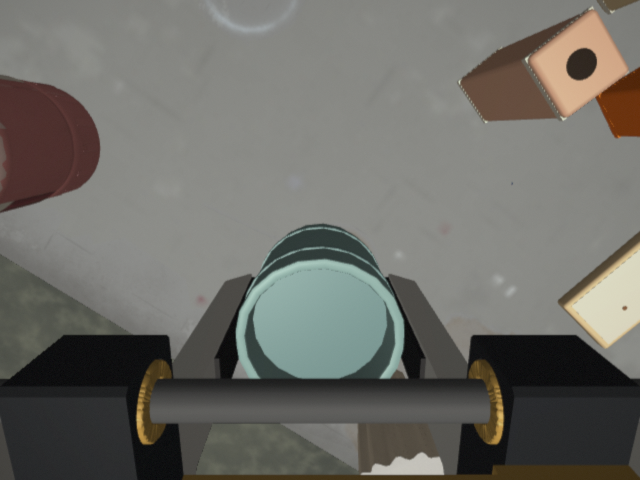

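The cup is held upright, centred between the pads at (320,310). I'll fit its in-hand offset and then carry it.

```bash
python3 -m pendant '[0.15,0.29,-0.1,0,0,-0.1,0,0.36,0.68,-0.1,0,0,-0.25,0,0.36,0.68,-0.1,0,0,-0.25,0,0.36,0.68,-0.1,0,0,-0.25,0,0.36,0.68,-0.1,0,0,-0.25,0,0.36,0.68,-0.1,0,0,-0.25,0,0.36,0.68,-0.1,0,0,-0.25,0,0.36,0.68,-0.1,0,0,-0.25,0,0.36,0.68,-0.1,0,0,-0.25,0,0.36,0.68,-0.1,0,0,-0.25,0,0.36,0.68,-0.1,0,0,-0.25,0]'
python3 - <<'E'
from h import *
st();o=status.get_obs();p=vision.camera("wrist");e=o["ee_pos"]
for d in silhouettes("cup",p)[:1]:
    print(d["score"],d["extent"]);m=d["region"]
    parts=frus(.0275,.031,.07,e[2]-.024)
    best=None
    for dx in np.arange(-.01,.0101,.001):
        a=e[2]; x=e[:2]+dx*np.array([np.cos(o["eef_rot"][2]),np.sin(o["eef_rot"][2])])
        r=render(p,parts,[x[0],x[1],0])>.5; r[340:]=False
        c=(r^(m&(np.arange(480)<340)[:,None])).sum(); best=min(best or (9e9,0),(c,dx))
    print(best)
to(.6182,.1666,.2,2.8)
E
```

```text
time_s: 12.35
ee_pos: [0.5458, 0.0078, 0.2022]
eef_rot: [-3.14, -0.002, 2.591]
force: [0.1, -0.5, -2.2]
grip_width: 0.0603
grip_force: 11.9
t 12.35 [0.5458 0.0078 0.2022] [-3.140e+00 -2.000e-03  2.591e+00] w 0.0603 gf 11.9 F [ 0.1 -0.5 -2.2]
0.67 [235.3, 225.3, 405.5, 382.6]
(np.int64(417), np.float64(-0.0010000000000000078))
shift [0.0438 0.3465 0.0056] turn [-0.0003 -0.0006 -0.1337] rows 3.5
```

```bash
python3 -m pendant '[0.01,0.09,0.005,0,0,-0.03,0,0.02,0.18,0.005,0,0,-0.07,0,0.03,0.26,0.005,0,0,-0.1,0,0.04,0.32,0.005,0,0,-0.134,0,0.043,0.346,0.005,0,0,-0.134,0,0.043,0.346,0.005,0,0,-0.134,0,0.043,0.346,0.005,0,0,-0.134,0,0.043,0.346,0.005,0,0,-0.134,0]'
python3 -c "
from h import *
to(.618,.1665,.07,2.8)"
```

```text
time_s: 13.25
ee_pos: [0.6185, 0.1658, 0.2012]
eef_rot: [-3.142, 0.0, 2.8]
force: [-0.2, -0.1, -1.4]
grip_width: 0.0605
grip_force: 11.9
shift [0.0014 0.001  0.2624] turn [-0.0001  0.0001 -0.0002] rows 2.6
```

Down to z = 0.07, then check before setting it on the points (TCP about 0.064).

```bash
python3 -m pendant '[0.001,0.001,0.06,0,0,0,0,0.001,0.001,0.13,0,0,0,0,0.001,0.001,0.2,0,0,0,0,0.001,0.001,0.24,0,0,0,0,0.001,0.001,0.262,0,0,0,0,0.001,0.001,0.262,0,0,0,0,0.001,0.001,0.262,0,0,0,0]'
python3 -c "
from h import *
st()
to(.618,.1668,.0638,2.8)
for n in ('top','side'):
  p=vision.camera(n)
  for d in silhouettes('stilt',p): print(n,d['score'],fit([(p,d['region'])],stilt(.018),[.618,.1666,.99]))
"
```

```text
time_s: 13.95
ee_pos: [0.6189, 0.1677, 0.0713]
eef_rot: [3.141, 0.001, 2.801]
force: [0.0, 0.9, -1.8]
grip_width: 0.0601
grip_force: 11.9
t 13.95 [0.6189 0.1677 0.0713] [3.141e+00 1.000e-03 2.801e+00] w 0.0601 gf 11.9 F [ 0.   0.9 -1.8]
shift [ 0.0011 -0.0023  0.015 ] turn [0.0006 0.001  0.0008] rows 0.2
side 0.61 (array([0.61846442, 0.16662994, 2.03106323]), np.float64(1.3203754433640706))
```

```bash
python3 -m pendant '[0.001,-0.001,0.006,0,0,0,0,0.001,-0.001,0.011,0,0,0,0,0.001,-0.001,0.014,0,0,0,0,0.001,-0.001,0.015,0,0,0,0,0.001,-0.001,0.0155,0,0,0,0,0.001,-0.001,0.0155,0,0,0,0]'
```

```text
time_s: 14.75
ee_pos: [0.6184, 0.1677, 0.0635]
eef_rot: [3.141, 0.002, 2.802]
force: [-1.5, -1.4, 7.9]
grip_width: 0.0601
grip_force: 11.9
```

Contact felt, so I'll release gently and look.

```bash
python3 -m pendant '[0,0,-0.001,0,0,0,0.35,0,0,-0.001,0,0,0,0.45,0,0,-0.001,0,0,0,0.7,0,0,-0.001,0,0,0,0.9,0,0,-0.001,0,0,0,0.9]'
python3 -m pendant '[0,0,-0.05,0,0,0,0.9,0,0,-0.12,0,0,0,0.9,0,0,-0.2,0,0,0,0.9,0,0,-0.28,0,0,0,0.9,-0.1,0,-0.32,0,0,0,0.9,-0.1,0,-0.32,0,0,0,0.9,-0.1,0,-0.32,0,0,0,0.9]'
python3 - <<'E'
from h import *
p=vision.camera("wrist");cv2.imwrite("pics/w6.png",p["pixels"][...,::-1])
for d in silhouettes("cup",p)[:1]: print("w",d["score"],fit([(p,d["region"])],frus(.0275,.031,.07,.04),[.618,.167,0],False))
S=vision.camera("side");T=vision.camera("top")
for p in (S,T):
  for d in silhouettes("cup",p)[:2]: print(d["score"],np.round(d["extent"]),fit([(p,d["region"])],frus(.0275,.031,.07,.04),[.618,.167,0],False))
cv2.imwrite("pics/s6.png",cv2.resize(S["pixels"][200:360,200:420,::-1],None,fx=3,fy=3))
E
```

```text
time_s: 15.25
ee_pos: [0.6176, 0.1677, 0.0625]
eef_rot: [-3.141, -0.0, 2.802]
force: [0.7, -0.3, 0.6]
grip_width: 0.0878
grip_force: 0.0
time_s: 15.95
ee_pos: [0.6652, 0.1506, 0.222]
eef_rot: [-3.141, -0.0, 2.801]
force: [-0.1, 0.7, -0.5]
grip_width: 0.0894
grip_force: 0.0
w 0.83 (array([0.61794867, 0.16706289, 0.1355489 ]), np.float64(0.01660149300268134))
0.93 [263. 247. 288. 284.] (array([0.61751284, 0.16985266, 0.02285929]), np.float64(0.027647169444960245))
```

View pics/s6.png

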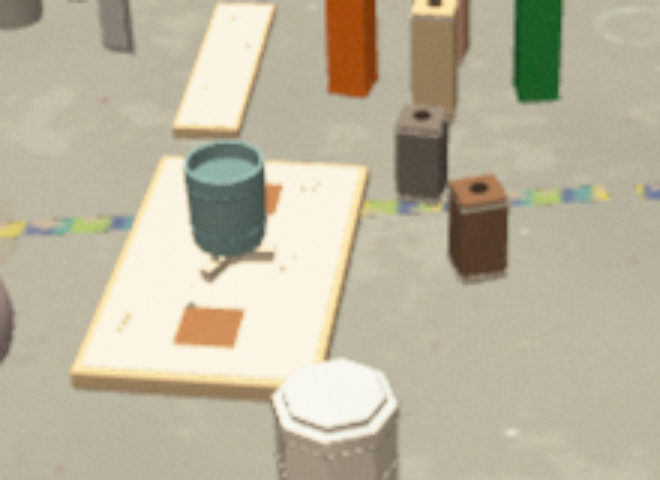

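The side view shows the cup upright on the stilt, with the wrist fit at (0.618, 0.167). Next I'll look at the posts.

```bash
python3 -c "
from h import *
to(.43,-.185,.28,1.47)"
```

```text
shift [ 0.218  -0.7904 -0.1148] turn [-4.000e-04 -2.000e-04  8.483e-01] rows 8.9
```

```bash
python3 -m pendant '[0.218,-0.79,-0.115,0,0,0.848,0.5,0.218,-0.79,-0.115,0,0,0.848,0.5,0.218,-0.79,-0.115,0,0,0.848,0.5,0.218,-0.79,-0.115,0,0,0.848,0.5,0.218,-0.79,-0.115,0,0,0.848,0.5,0.218,-0.79,-0.115,0,0,0.848,0.5,0.218,-0.79,-0.115,0,0,0.848,0.5,0.218,-0.79,-0.115,0,0,0.848,0.5,0.218,-0.79,-0.115,0,0,0.848,0.5,0.218,-0.79,-0.115,0,0,0.848,0.5,0.218,-0.79,-0.115,0,0,0.848,0.5,0.218,-0.79,-0.115,0,0,0.848,0.5]'
python3 - <<'E'
from h import *
st()
p=vision.camera("wrist");cv2.imwrite("pics/w7.png",p["pixels"][...,::-1])
for d in silhouettes("post_tall_a",p):
    e=d["extent"];X=ray(p,[(e[0]+e[2])/2,(e[1]+e[3])/2],.08)
    print(round(d["score"],2),np.round(e),*fit([(p,d["region"])],SH["post_tall_a"],[X[0],X[1],-.1]))
E
```

```text
time_s: 17.45
ee_pos: [0.4308, -0.1841, 0.2799]
eef_rot: [-3.141, -0.0, 1.474]
force: [0.3, -0.2, -1.7]
grip_width: 0.0703
grip_force: 0.0
t 17.45 [ 0.4308 -0.1841  0.2799] [-3.141 -0.     1.474] w 0.0703 gf 0.0 F [ 0.3 -0.2 -1.7]
0.96 [292.  44. 345. 109.] [ 0.44109381 -0.06746439 -0.2027802 ] 0.012563114336044767
0.82 [283. 171. 330. 234.] [ 0.42104196 -0.1756436  -0.27443571] 0.018982672483744512
0.67 [369. 104. 437. 163.] [ 0.5127017  -0.12338885 -0.36038233] 0.010793715252180713
0.59 [176. 101. 255. 156.] [ 0.34583199 -0.10007659  0.0341456 ] 0.015373521816797318
```

View pics/w7.png

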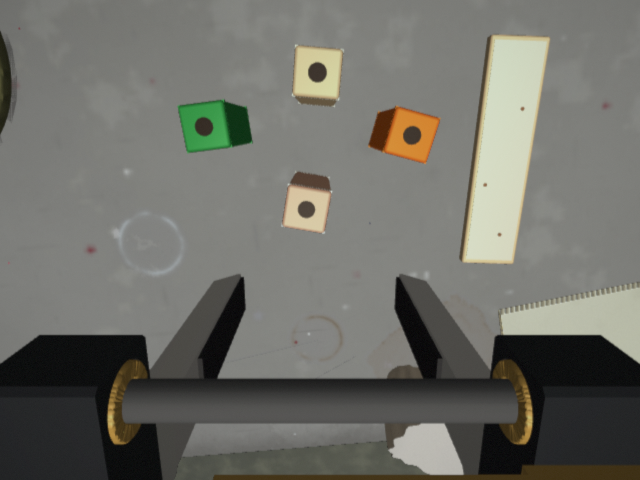

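The wrist view shows the cream post at (318,72), the pink at (306,208), the green at (204,126) and the orange at (412,135). I'll take the cream one first.

```bash
python3 -c "
from h import *
to(.441,-.067,.16,1.37)
to(.441,-.067,.075,1.37)"
```

```text
shift [ 0.2352 -0.0025  0.2399] turn [-0.0003 -0.0001  0.0657] rows 3.4
shift [ 0.2351 -0.0024  0.4099] turn [-0.0003 -0.0001  0.0657] rows 4.7
```

```bash
python3 -m pendant '[0.1,-0.002,0,0,0,0.03,0.4,0.18,-0.002,0.02,0,0,0.066,0.4,0.235,-0.002,0.1,0,0,0.066,0.4,0.235,-0.002,0.18,0,0,0.066,0.4,0.235,-0.002,0.23,0,0,0.066,0.4,0.235,-0.002,0.24,0,0,0.066,0.4,0.235,-0.002,0.24,0,0,0.066,0.4,0.235,-0.002,0.24,0,0,0.066,0.4]'
python3 -c "
from h import *
to(.441,-.067,.075,1.37)"
```

```text
time_s: 18.35
ee_pos: [0.442, -0.0681, 0.1616]
eef_rot: [3.14, 0.0, 1.367]
force: [-0.8, -0.3, -0.1]
grip_width: 0.0659
grip_force: 0.0
shift [ 0.0018 -0.0027  0.1731] turn [ 0.0012  0.     -0.0021] rows 1.7
```

```bash
python3 -m pendant '[0.001,-0.002,0.05,0,0,0,0.4,0.001,-0.002,0.11,0,0,0,0.4,0.001,-0.002,0.16,0,0,0,0.4,0.001,-0.002,0.172,0,0,0,0.4,0.001,-0.002,0.172,0,0,0,0.1,0.001,-0.002,0.172,0,0,0,-0.1,0.001,-0.002,0.172,0,0,0,-0.3,0.001,-0.002,0.172,0,0,0,-0.3,0.001,-0.002,0.172,0,0,0,-0.3]' 25
python3 -m pendant '[0,0,-0.06,0,0,0,-0.3,0,0,-0.14,0,0,0,-0.3,0,0,-0.22,0,0,0,-0.3,0,0,-0.3,0,0,0,-0.3,0,0,-0.32,0,0,0,-0.3,0,0,-0.32,0,0,0,-0.3,0,0,-0.32,0,0,0,-0.3]'
python3 -c "
from h import *
to(.631,.251,.235,1.403)"
```

```text
time_s: 19.25
ee_pos: [0.4409, -0.0675, 0.0751]
eef_rot: [3.14, 0.0, 1.366]
force: [-1.8, 0.1, 7.6]
grip_width: 0.0379
grip_force: 24.9
time_s: 19.95
ee_pos: [0.4397, -0.0672, 0.2324]
eef_rot: [-3.139, -0.0, 1.366]
force: [0.2, 0.4, -3.0]
grip_width: 0.038
grip_force: 24.9
shift [ 0.7009  0.2452 -0.0057] turn [-0.0016 -0.0001 -0.0234] rows 7.4
```

```bash
python3 -m pendant '[0.08,0.02,-0.01,0,0,-0.005,-0.3,0.17,0.06,-0.01,0,0,-0.01,-0.3,0.26,0.09,-0.01,0,0,-0.023,-0.3,0.35,0.122,-0.01,0,0,-0.023,-0.3,0.44,0.153,-0.01,0,0,-0.023,-0.3,0.53,0.185,-0.01,0,0,-0.023,-0.3,0.61,0.213,-0.01,0,0,-0.023,-0.3,0.67,0.235,-0.01,0,0,-0.023,-0.3,0.701,0.245,-0.01,0,0,-0.023,-0.3,0.701,0.245,-0.01,0,0,-0.023,-0.3,0.701,0.245,-0.01,0,0,-0.023,-0.3,0.701,0.245,-0.01,0,0,-0.023,-0.3]'
python3 -c "
from h import *
to(.631,.251,.099,1.403)"
```

```text
time_s: 21.15
ee_pos: [0.6312, 0.2501, 0.2383]
eef_rot: [-3.14, 0.001, 1.402]
force: [0.3, -0.3, -2.4]
grip_width: 0.0375
grip_force: 25.0
shift [ 0.002  -0.0004  0.2786] turn [-0.0008  0.0005 -0.0009] rows 2.8
```

```bash
python3 -m pendant '[0.002,0,0.07,0,0,0,-0.3,0.002,0,0.15,0,0,0,-0.3,0.002,0,0.22,0,0,0,-0.3,0.002,0,0.26,0,0,0,-0.3,0.002,0,0.279,0,0,0,-0.3,0.002,0,0.279,0,0,0,-0.3,0.002,0,0.279,0,0,0,-0.3]'
python3 -c "
from h import *
to(.631,.251,.093,1.403)"
```

```text
time_s: 21.85
ee_pos: [0.6323, 0.2518, 0.1012]
eef_rot: [3.14, -0.001, 1.402]
force: [-0.3, 0.8, -1.6]
grip_width: 0.0381
grip_force: 25.0
shift [-0.002  -0.0022  0.0165] turn [ 0.0011 -0.0006 -0.0006] rows 0.2
```

```bash
python3 -m pendant '[-0.001,-0.001,0.006,0,0,0,-0.3,-0.001,-0.001,0.011,0,0,0,-0.3,-0.001,-0.001,0.014,0,0,0,-0.3,-0.001,-0.001,0.0155,0,0,0,-0.3,-0.001,-0.001,0.0155,0,0,0,-0.3,-0.001,-0.001,0.0155,0,0,0,-0.3]'
python3 -m pendant '[0,0,0,0,0,0,0,0,0,0,0,0,0,0.1,0,0,0,0,0,0,0.35,0,0,0,0,0,0,0.35,0,0,-0.06,0,0,0,0.35,0,0,-0.14,0,0,0,0.35,0,0,-0.22,0,0,0,0.35,0,0,-0.3,0,0,0,0.35,0,0,-0.3,0,0,0,0.35,0,0,-0.3,0,0,0,0.35]'
python3 - <<'E'
from h import *
for n in ("top","side"):
    p=vision.camera(n)
    for d in silhouettes("post_tall_a",p):
        e=d["extent"];X=ray(p,[(e[0]+e[2])/2,(e[1]+e[3])/2],.08)
        if X[0]>.55: print(n,round(d["score"],2),np.round(e),*fit([(p,d["region"])],box(.038,.038,.114,.018),[X[0],X[1],-.168]))
    for d in silhouettes("cup",p)[:1]: print(n,"cup",fit([(p,d["region"])],frus(.0275,.031,.07,.04),[.618,.167,0],False))
to(.421,-.1756,.24,1.296)
E
```

```text
time_s: 22.45
ee_pos: [0.6313, 0.2516, 0.0933]
eef_rot: [3.141, -0.0, 1.402]
force: [-3.6, -1.5, 6.7]
grip_width: 0.0381
grip_force: 25.0
time_s: 23.45
ee_pos: [0.6312, 0.2515, 0.2423]
eef_rot: [3.141, -0.001, 1.402]
force: [0.0, 0.0, -1.2]
grip_width: 0.0635
grip_force: 0.0
top cup (array([0.61812451, 0.16740223, 0.09689845]), np.float64(0.015954491982140717))
side 0.95 [256. 262. 278. 317.] [0.63183744 0.25113625 0.03759737] 0.035875234392898976
side cup (array([0.61378629, 0.16494707, 0.08798034]), np.float64(0.5622056726551703))
shift [-0.9124 -0.2707  0.0028] turn [-0.0009  0.0005  0.0677] rows 9.5
```

Cream post placed. Now the pink one.

```bash
python3 -m pendant '[-0.912,-0.271,0,0,0,0.068,0.35,-0.912,-0.271,0,0,0,0.068,0.35,-0.912,-0.271,0,0,0,0.068,0.35,-0.912,-0.271,0,0,0,0.068,0.35,-0.912,-0.271,0,0,0,0.068,0.35,-0.912,-0.271,0,0,0,0.068,0.35,-0.912,-0.271,0,0,0,0.068,0.35,-0.912,-0.271,0,0,0,0.068,0.35,-0.912,-0.271,0,0,0,0.068,0.35,-0.912,-0.271,0,0,0,0.068,0.35,-0.912,-0.271,0,0,0,0.068,0.35,-0.912,-0.271,0,0,0,0.068,0.35]'
python3 -m pendant '[0,0,0.08,0,0,0,0.35,0,0,0.14,0,0,0,0.35,0,0,0.16,0,0,0,0.35,0,0,0.16,0,0,0,0.35,0,0,0.16,0,0,0,0.35]'
python3 -c "
from h import *
to(.421,-.1756,.075,1.296)"
```

```text
time_s: 24.95
ee_pos: [0.421, -0.1754, 0.2418]
eef_rot: [-3.141, -0.0, 1.294]
force: [-0.5, 0.5, -0.3]
grip_width: 0.0634
grip_force: 0.0
time_s: 25.45
ee_pos: [0.4219, -0.1752, 0.1632]
eef_rot: [3.14, 0.0, 1.296]
force: [0.2, 0.5, -0.4]
grip_width: 0.0633
grip_force: 0.0
shift [-0.0013 -0.0017  0.1764] turn [0.0009 0.0002 0.0002] rows 1.8
```

```bash
python3 -m pendant '[-0.001,-0.001,0.05,0,0,0,0.35,-0.001,-0.001,0.11,0,0,0,0.35,-0.001,-0.001,0.16,0,0,0,0.35,-0.001,-0.001,0.175,0,0,0,0.35,-0.001,-0.001,0.175,0,0,0,0.1,-0.001,-0.001,0.175,0,0,0,-0.1,-0.001,-0.001,0.175,0,0,0,-0.3,-0.001,-0.001,0.175,0,0,0,-0.3,-0.001,-0.001,0.175,0,0,0,-0.3]' 25
python3 -m pendant '[0,0,-0.06,0,0,0,-0.3,0,0,-0.14,0,0,0,-0.3,0,0,-0.22,0,0,0,-0.3,0,0,-0.3,0,0,0,-0.3,0,0,-0.34,0,0,0,-0.3,0,0,-0.34,0,0,0,-0.3,0,0,-0.34,0,0,0,-0.3]'
python3 -c "
from h import *
to(.603,.0835,.245,1.403)"
```

```text
time_s: 26.35
ee_pos: [0.4209, -0.1759, 0.0755]
eef_rot: [3.14, 0.0, 1.296]
force: [-2.5, 0.3, 7.6]
grip_width: 0.0382
grip_force: 25.0
time_s: 27.05
ee_pos: [0.4201, -0.1755, 0.2435]
eef_rot: [-3.141, -0.0, 1.295]
force: [0.2, -1.0, -3.9]
grip_width: 0.038
grip_force: 25.0
shift [ 0.598   0.2111 -0.003 ] turn [-0.0005 -0.0001 -0.0684] rows 6.3
```

```bash
python3 -m pendant '[0.08,0.028,0,0,0,-0.01,-0.3,0.17,0.06,0,0,0,-0.02,-0.3,0.26,0.09,0,0,0,-0.03,-0.3,0.35,0.123,0,0,0,-0.05,-0.3,0.44,0.155,0,0,0,-0.068,-0.3,0.52,0.184,0,0,0,-0.068,-0.3,0.575,0.203,0,0,0,-0.068,-0.3,0.598,0.211,0,0,0,-0.068,-0.3,0.598,0.211,0,0,0,-0.068,-0.3,0.598,0.211,0,0,0,-0.068,-0.3,0.598,0.211,0,0,0,-0.068,-0.3]'
python3 -m pendant '[0,0,0.07,0,0,0,-0.3,0,0,0.15,0,0,0,-0.3,0,0,0.22,0,0,0,-0.3,0,0,0.26,0,0,0,-0.3,0,0,0.285,0,0,0,-0.3,0,0,0.285,0,0,0,-0.3,0,0,0.285,0,0,0,-0.3]'
python3 -c "
from h import *
to(.603,.0835,.0935,1.403)"
```

```text
time_s: 28.15
ee_pos: [0.6028, 0.0822, 0.2443]
eef_rot: [-3.141, 0.0, 1.401]
force: [0.2, 0.1, -2.9]
grip_width: 0.0376
grip_force: 25.0
time_s: 28.85
ee_pos: [0.6038, 0.0831, 0.1032]
eef_rot: [3.14, -0.0, 1.402]
force: [0.5, 0.1, -2.8]
grip_width: 0.0379
grip_force: 25.0
shift [ 0.0006 -0.0017  0.0195] turn [ 0.001  -0.0002 -0.0008] rows 0.2
```

```bash
python3 -m pendant '[0.001,-0.001,0.007,0,0,0,-0.3,0.001,-0.001,0.013,0,0,0,-0.3,0.001,-0.001,0.017,0,0,0,-0.3,0.001,-0.001,0.019,0,0,0,-0.3,0.001,-0.001,0.019,0,0,0,-0.3,0.001,-0.001,0.019,0,0,0,-0.3]'
python3 -m pendant '[0,0,0,0,0,0,0,0,0,0,0,0,0,0.1,0,0,0,0,0,0,0.35,0,0,0,0,0,0,0.35,0,0,-0.06,0,0,0,0.35,0,0,-0.14,0,0,0,0.35,0,0,-0.22,0,0,0,0.35,0,0,-0.3,0,0,0,0.35,-0.1,0,-0.38,0,0,0,0.35,-0.18,0,-0.38,0,0,0,0.35,-0.18,0,-0.38,0,0,0,0.35,-0.18,0,-0.38,0,0,0,0.35]'
python3 - <<'E'
from h import *
st()
for n in ("wrist","side","top"):
    p=vision.camera(n)
    if n=="wrist": cv2.imwrite("pics/w8.png",p["pixels"][...,::-1])
    for d in silhouettes("post_tall_a",p):
        e=d["extent"];X=ray(p,[(e[0]+e[2])/2,(e[1]+e[3])/2],.08)
        if X[0]>.55: print(n,round(d["score"],2),np.round(e),*fit([(p,d["region"])],box(.038,.038,.114,.018),[X[0],X[1],-.168]))
    for d in silhouettes("cup",p)[:1]: print(n,"cup",fit([(p,d["region"])],frus(.0275,.031,.07,.04),[.618,.167,0],False))
to(.632,-.158,.2,1.4396)
E
```

```text
time_s: 29.45
ee_pos: [0.603, 0.084, 0.0937]
eef_rot: [3.141, -0.0, 1.402]
force: [-3.6, -0.7, 8.4]
grip_width: 0.0374
grip_force: 25.0
time_s: 30.65
ee_pos: [0.5877, -0.0055, 0.2826]
eef_rot: [3.141, -0.0, 1.4]
force: [0.5, 0.6, 0.2]
grip_width: 0.0636
grip_force: 0.0
t 30.65 [ 0.5877 -0.0055  0.2826] [ 3.141 -0.     1.4  ] w 0.0636 gf 0.0 F [0.5 0.6 0.2]
wrist 0.89 [294.  81. 345. 137.] [ 0.60355898  0.08243583 -0.16566093] 0.005115991885769315
wrist cup (array([0.61744861, 0.16751241, 0.01122113]), np.float64(0.005747736217083463))
side 0.58 [255. 261. 278. 314.] [ 0.63191246  0.24960236 -0.03982714] 0.010764717636901242
side 0.57 [273. 222. 292. 264.] [0.60251028 0.05980999 0.0615383 ] 0.4973573241237122
side cup (array([0.61462259, 0.16056746, 0.16979782]), np.float64(0.42319995917602815))
top 0.77 [185. 163. 212. 193.] [ 0.63130725  0.25020093 -0.07792329] 0.019738868236878912
top cup (array([0.6174989 , 0.16751048, 0.06341368]), np.float64(0.007305955001962657))
shift [-0.2884  0.1385  0.1644] turn [-0.0002  0.     -0.0233] rows 3.6
```

View pics/w8.png

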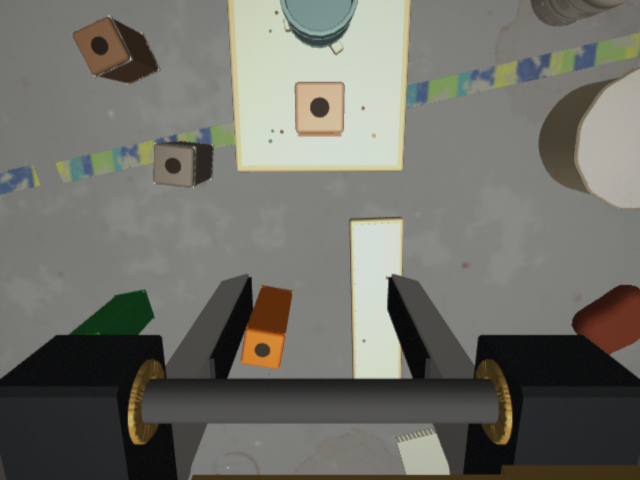

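The wrist view shows the pink post on its bare square at (320,107), the cup centred behind it, and the strip at (377,300) with the orange post beside it. Clearance from the gripper body to the orange post works out at about 12 mm. I'll go above the strip and check the alignment.

```bash
python3 -m pendant '[-0.288,0.138,0.16,0,0,-0.023,1,-0.288,0.138,0.16,0,0,-0.023,1,-0.288,0.138,0.16,0,0,-0.023,1,-0.288,0.138,0.16,0,0,-0.023,1,-0.288,0.138,0.16,0,0,-0.023,1,-0.288,0.138,0.16,0,0,-0.023,1]'
python3 - <<'E'
from h import *
st()
p=vision.camera("wrist");cv2.imwrite("pics/w9.png",p["pixels"][...,::-1])
for d in silhouettes("shelf_strip",p): 
    print(d["score"],np.round(d["extent"]));m=d["region"]
    pts=[]
    for r in range(0,480,30):
        c=np.where(m[r])[0]
        if len(c)>20: pts.append((r,*ray(p,[c.min(),r],.013)[:2],*ray(p,[c.max(),r],.013)[:2]))
    print(np.round(pts,4).tolist())
for n in ("post_tall_a",):
    for d in silhouettes(n,p): print(d["score"],np.round(d["extent"]))
T=vision.camera("top")
for d in silhouettes("shelf_strip",T)[:1]: print(fit([(T,d["region"])],SH["shelf_strip"],[.632,-.158,-.13]))
E
```

```text
time_s: 31.7
ee_pos: [0.6316, -0.158, 0.2023]
eef_rot: [-3.141, -0.0, 1.438]
force: [-0.0, -0.9, 0.6]
grip_width: 0.0938
grip_force: 0.0
t 31.7 [ 0.6316 -0.158   0.2023] [-3.141 -0.     1.438] w 0.0938 gf 0.0 F [-0.  -0.9  0.6]
0.69 [283.  73. 356. 333.]
[[90.0, 0.6168, -0.0495, 0.6757, -0.0573], [120.0, 0.6121, -0.0736, 0.6712, -0.0815], [150.0, 0.6091, -0.0988, 0.6684, -0.1067], [180.0, 0.6068, -0.1251, 0.6645, -0.1328], [210.0, 0.6026, -0.1521, 0.6614, -0.16], [240.0, 0.5991, -0.1803, 0.6573, -0.1881], [270.0, 0.5956, -0.2096, 0.653, -0.2173], [300.0, 0.5909, -0.2399, 0.6495, -0.2478], [330.0, 0.589, -0.2719, 0.6449, -0.2794]]
0.75 [  0. 168.  31. 213.]
0.75 [285.  73. 355. 332.]
0.57 [107. 163. 211. 243.]
(array([ 0.63590068, -0.15965584, -0.12698444]), np.float64(11.076151758089216))
```

View pics/w9.png

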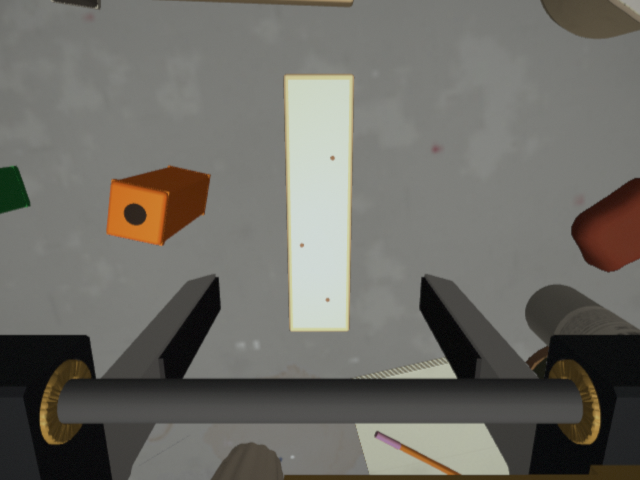

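The strip is centred in the gripper at (319,203), with the orange post at (135,213) to the side. Now down, watching the force.

```bash
python3 -m pendant '[0,0,0.08,0,0,-0.005,1,0,0,0.16,0,0,-0.005,1,0,0,0.22,0,0,-0.005,1,0,0,0.26,0,0,-0.005,1,0,0,0.26,0,0,-0.005,1,0,0,0.26,0,0,-0.005,1]'
python3 -c "
from h import *
to(.632,-.158,.004,1.4458)"
```

```text
time_s: 32.55
ee_pos: [0.6321, -0.158, 0.0736]
eef_rot: [3.141, 0.0, 1.447]
force: [-0.3, -0.4, 0.4]
grip_width: 0.0941
grip_force: 0.0
shift [-1.000e-04 -3.000e-04  1.392e-01] turn [0.0006 0.0001 0.0007] rows 1.4
```

```bash
python3 -m pendant '[0,0,0.04,0,0,0,1,0,0,0.08,0,0,0,1,0,0,0.11,0,0,0,1,0,0,0.13,0,0,0,1,0,0,0.139,0,0,0,1,0,0,0.139,0,0,0,1,0,0,0.139,0,0,0,1]'
python3 -m pendant '[0,0,0,0,0,0,0.5,0,0,0,0,0,0,0.3,0,0,0,0,0,0,0.1,0,0,0,0,0,0,0.1,0,0,0,0,0,0,0.1,0,0,0,0,0,0,0.1]' 35
```

```text
time_s: 33.25
ee_pos: [0.6321, -0.1584, 0.0038]
eef_rot: [3.14, 0.0, 1.446]
force: [-0.2, -0.4, 0.7]
grip_width: 0.0941
grip_force: 0.0
time_s: 33.85
ee_pos: [0.6316, -0.1583, 0.003]
eef_rot: [-3.141, -0.0, 1.446]
force: [-0.6, 0.5, 1.8]
grip_width: 0.0595
grip_force: 35.0
```

```bash
python3 -m pendant '[0,0,-0.02,0,0,0,0.1,0,0,-0.06,0,0,0,0.1,0,0,-0.12,0,0,0,0.1,0,0,-0.2,0,0,0,0.1,0,0,-0.28,0,0,0,0.1,0,0,-0.36,0,0,0,0.1,0,0,-0.42,0,0,0,0.1,0,0,-0.44,0,0,0,0.1,0,0,-0.44,0,0,0,0.1,0,0,-0.44,0,0,0,0.1]' 45
python3 -c "
from h import *
to(.6172,.167,.225,1.403)
p=vision.camera('side');cv2.imwrite('pics/s10.png',cv2.resize(p['pixels'][130:330,200:420,::-1],None,fx=3,fy=3))"
```

```text
time_s: 34.85
ee_pos: [0.6311, -0.1581, 0.2209]
eef_rot: [-3.139, -0.0, 1.446]
force: [-1.7, -0.2, -4.4]
grip_width: 0.0594
grip_force: 45.0
shift [ 0.6418 -0.1083 -0.0077] turn [-0.0018 -0.0003  0.0276] rows 6.5
```

View pics/s10.png

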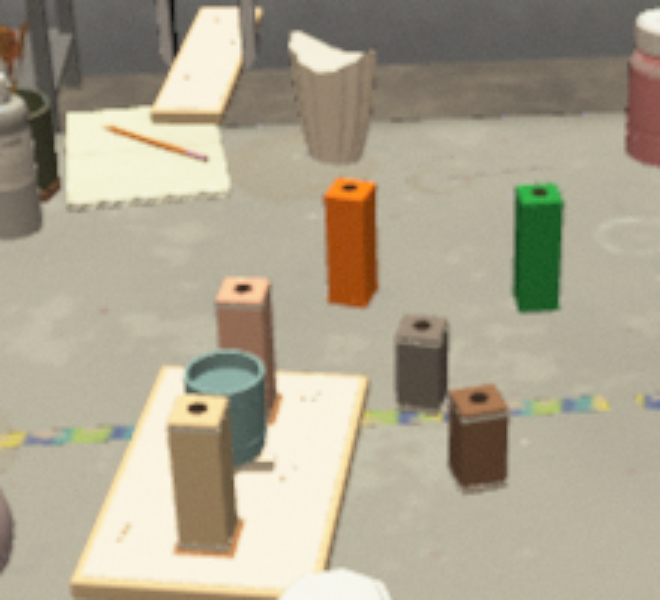

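The strip is held level at the top left, both tall posts stand on their squares, and the cup is upright between them. I'll carry the strip over.

```bash
python3 -m pendant '[0.03,-0.005,-0.008,0,0,0,0.1,0.1,-0.017,-0.008,0,0,0.005,0.1,0.18,-0.03,-0.008,0,0,0.01,0.1,0.26,-0.044,-0.008,0,0,0.015,0.1,0.34,-0.057,-0.008,0,0,0.02,0.1,0.42,-0.071,-0.008,0,0,0.028,0.1,0.5,-0.084,-0.008,0,0,0.028,0.1,0.57,-0.096,-0.008,0,0,0.028,0.1,0.62,-0.105,-0.008,0,0,0.028,0.1,0.642,-0.108,-0.008,0,0,0.028,0.1,0.642,-0.108,-0.008,0,0,0.028,0.1,0.642,-0.108,-0.008,0,0,0.028,0.1]'
python3 -m pendant '[0,0,0,0,0,0,0.1,0,0,0.04,0,0,0,0.1,0,0,0.08,0,0,0,0.1,0,0,0.11,0,0,0,0.1,0,0,0.12,0,0,0,0.1,0,0,0.12,0,0,0,0.1,0,0,0.12,0,0,0,0.1]'
python3 - <<'E'
from h import *
st()
to(.6172,.167,.135,1.403)
p=vision.camera("wrist")
for d in silhouettes("shelf_strip",p):
    print(d["score"],np.round(d["extent"]));m=d["region"];o=status.get_obs();c=np.where(m.any(1))[0];z=o["ee_pos"][2]+.01
    print(ray(p,[320,c.min()],z))
E
```

```text
time_s: 36.1
ee_pos: [0.6179, 0.1662, 0.2266]
eef_rot: [-3.141, 0.0, 1.402]
force: [0.2, -0.7, -3.0]
grip_width: 0.0592
grip_force: 45.0
time_s: 36.8
ee_pos: [0.6183, 0.1668, 0.1679]
eef_rot: [3.14, -0.0, 1.402]
force: [-0.1, -0.5, -3.2]
grip_width: 0.0593
grip_force: 45.0
t 36.8 [0.6183 0.1668 0.1679] [ 3.14  -0.     1.402] w 0.0593 gf 45.0 F [-0.1 -0.5 -3.2]
shift [-0.0001 -0.0023  0.0658] turn [ 0.0007 -0.0003 -0.0006] rows 0.7
0.56 [245.   4. 399. 475.]
[0.63921227 0.28364123 0.17796682]
```

```bash
python3 -m pendant '[0,-0.001,0.02,0,0,0,0.1,0,-0.002,0.04,0,0,0,0.1,0,-0.002,0.054,0,0,0,0.1,0,-0.002,0.058,0,0,0,0.1,0,-0.002,0.061,0,0,0,0.1,0,-0.002,0.064,0,0,0,0.1,0,-0.002,0.0655,0,0,0,0.1,0,-0.002,0.0655,0,0,0,0.1,0,-0.002,0.0655,0,0,0,0.1]'
```

```text
time_s: 37.8
ee_pos: [0.6171, 0.1672, 0.135]
eef_rot: [3.141, -0.0, 1.402]
force: [-2.4, 0.4, 5.8]
grip_width: 0.0591
grip_force: 45.0
```

Contact, force about 9 N above the hanging load. Now release slowly, lift and check.

```bash
python3 -m pendant '[0,0,0,0,0,0,0.32,0,0,0,0,0,0,0.4,0,0,0,0,0,0,0.6,0,0,0,0,0,0,0.9,0,0,0,0,0,0,0.9,0,0,-0.04,0,0,0,0.9,0,0,-0.1,0,0,0,0.9,0,0,-0.18,0,0,0,0.9,0,0,-0.26,0,0,0,0.9,-0.1,0,-0.34,0,0,0,0.9,-0.2,0,-0.4,0,0,0,0.9]'
python3 -m pendant '[-0.3,0,-0.1,0,0,0,0.9,-0.3,0,-0.1,0,0,0,0.9,-0.3,0,-0.1,0,0,0,0.9,-0.3,0,-0.1,0,0,0,0.9,-0.3,0,-0.1,0,0,0,0.9]'
python3 - <<'E'
from h import *
st()
for n in ("wrist","top","side"):
    p=vision.camera(n)
    cv2.imwrite(f"pics/f_{n}.png",p["pixels"][...,::-1] if n!="side" else cv2.resize(p["pixels"][130:330,200:420,::-1],None,fx=3,fy=3))
    for d in silhouettes("shelf_strip",p)[:2]: print(n,round(d["score"],2),np.round(d["extent"]),*fit([(p,d["region"])],box(.06,.24,.013,.132),[.617,.167,-.168]))
E
```

```text
time_s: 38.9
ee_pos: [0.603, 0.0869, 0.324]
eef_rot: [3.14, -0.0, 1.404]
force: [-0.1, -0.2, 0.4]
grip_width: 0.0891
grip_force: 0.0
time_s: 39.4
ee_pos: [0.5781, -0.062, 0.3727]
eef_rot: [3.141, -0.0, 1.4]
force: [-0.2, 0.0, 0.3]
grip_width: 0.0894
grip_force: 0.0
t 39.4 [ 0.5781 -0.062   0.3727] [ 3.141 -0.     1.4  ] w 0.0894 gf 0.0 F [-0.2  0.   0.3]
wrist 0.57 [286. 424. 357. 478.] [0.617      0.167      1.40279633] 0.9386782724604742
top 0.65 [174. 155. 286. 194.] [ 0.61882749  0.1709442  -0.1732085 ] 0.053216925691968175
side 0.74 [248. 217. 295. 274.] [ 0.6181143   0.16784411 -0.17463315] 0.04269215036505594
```

View pics/f_side.png

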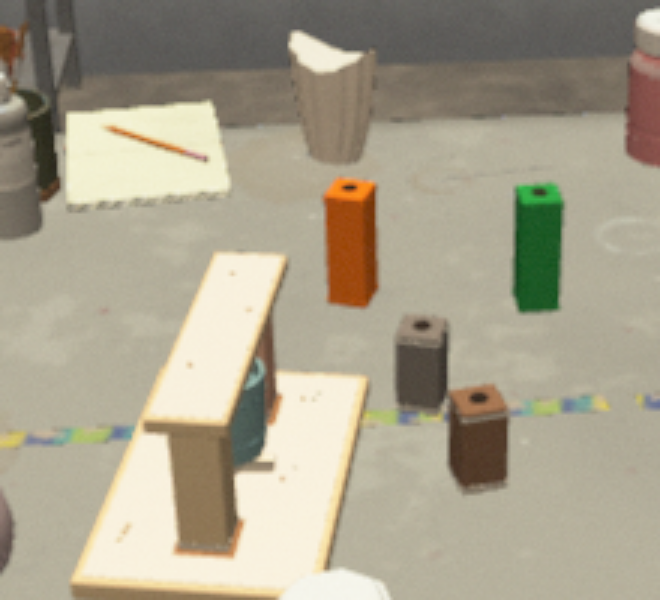

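The side view shows the strip lying level and in line across both posts, from (150,425) to (285,255) in the crop, with the cup upright under it. I'm handing the job in.

```bash
python3 -c "
from station import order
print(order.hand_in())"
```

```text
the job is handed in; nothing more can be done
None
```

The job is handed in at about 39 s: stilt, cup, both tall posts and strip measured within about 4 mm of their marks on the last looks, but the hand-in call returned no verdict.

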